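# Torque-check the clamp screw of a viewing-head stand

## Task

Two stands on the microscopy bench each have a clamp screw with a sprung test lever on it. On the stand whose column carries the twin-eyepiece viewing head, push or pull the lever's upright knob clockwise (seen from above) until the lever bar lies over the raised dark mark on the scale plate, hold it there for a good second, then bring it back and let go, so that the screw has taken the torque without turning. Do not strain the lever far past the mark, and leave the lever of the bare stand alone.

Things in the scene. Friction and masses are not known exactly. Their poses are not given: they have to be found in the camera images.
- lever_end (a point): Centre of the upright black knob (22 mm across, 40 tall, centre 78 above the bench) ending the test lever of the viewing-head stand. Turns with the lever: x points level along the lever from knob to screw axis, 140 mm away, z up; at rest +y is the clockwise way. Bar 10 mm wide, 50 to 58 high, only bench below its outer 40 mm. Column (36 mm thick, head on top to 290 high) 195 mm from knob along x.
- test_lever (a joint): Angle of that lever on its clamp screw (rad), 0 at rest, positive clockwise from above. A spring of 1.8 N m/rad returns it to 0, so the angle shows the torque on the screw. The raised dark mark on the aluminium scale plate under the bar is at 0.35 rad (0.63 N m, about 4.5 N at the knob, which has then moved 49 mm along its arc).
- clamp_screw (a joint): Angle by which the clamp screw itself, with its scale plate, has turned in its stand (rad), 0 at the start, positive clockwise. It sticks and stays put up to about 1.1 N m (lever at 0.6 rad); beyond that it slips.
- spare_lever_end (a point): The same point, with the same axes and sizes, on the equal lever of the other stand, whose shorter column (142 mm high) is bare. A bystander, not to be moved. The two knobs are at least 200 mm apart.

How it is judged:
On the way:
1. the lever of the viewing-head stand is held still at the mark, within 0.14 rad (8 degrees) (value of joint test_lever between 0.21 and 0.49 rad and velocity of joint test_lever between -0.2 and 0.2 rad/s), for 0.7 s.
At the end, for the whole second after the job is handed in: After having been held still at the mark (0.35 rad, give or take 0.14) for 0.7 s, the lever is back within 0.07 rad of rest and still, the clamp screw is within 0.07 rad of where it started, and the knob of the bare stand's lever is within 15 mm of its start (value of joint test_lever between -0.07 and 0.07 rad and value of joint clamp_screw between -0.07 and 0.07 rad and velocity of joint test_lever between -0.1 and 0.1 rad/s and distance of spare_lever_end from where it was at the start of the episode below 0.015 m); the robot touches nothing.
It fails at once if the lever is strained far past the mark (beyond 0.56 rad) (value of joint test_lever above 0.56 rad).
It fails at once if the lever is pushed the wrong way (more than 0.2 rad anticlockwise) (value of joint test_lever below -0.2 rad).
It fails at once if the clamp screw turns (more than 0.09 rad) (not (value of joint clamp_screw between -0.09 and 0.09 rad)).
It fails at once if the bare stand's lever is moved (its knob by more than 25 mm) (distance of spare_lever_end from where it was at the start of the episode above 0.025 m).
It also fails if it takes over 35 s, if anything falls off the work surface, if the arm or the gripper's body presses on something with over 40 N, if the wrist force passes 120 N, or if a joint passes its speed limit or range.

## Robot

A 6-joint arm with a two-finger parallel gripper is mounted at the origin on the work surface. World frame = base frame: x ahead of the robot, y to its left, z up, the work surface at z = 0. Lengths are in m, angles in rad, forces in N, time in s.
With the tool pointing down it reaches from about 0.225 to 0.875 m from the base axis. Payload 3.4 kg.
Tool frame: the origin (TCP) lies between the finger pads; the fingertips stand 8 mm ahead of it and the grasp point (between the pads) lies 11 mm behind it; z points along the fingers, y is the line along which they close (so a half turn about z gives the same grasp; the last joint's range is limited). The gripper opens to 85 mm and grips with 20 to 120 N. Pads are 22 mm wide; open, the fingers measure 114 mm over their backs; the gripper's body (76 mm by 85 mm) begins 54 mm behind the grasp point. The pads swing forward as they close: fully open they stand 13 mm farther back than shut.
Start: joints at [-1.455, 0.276, 1.505, -0, 1.361, -0.121], TCP at [0.135, -0.559, 0.239] pointing down, gripper open.
Joint ranges: [-2.89, 2.89], [-0.75, 2.08], [0.22, 2.7], [-1.18, 4.32], [0.11, 2.71], [-2.7, 2.7]. Speed limits (rad/s): [2.57, 2.57, 3.14, 3.14, 3.14, 3.14].

## Interface

Orientations are given as a unit quaternion [w, x, y, z].
In Python, from rig import manip, optics, finder gives the robot as it stands.
- The arm moves only by the tool servo_tool, never from a script. Its argument "increments" is a list of rows, each a list of 7 numbers: the shift along the tool's x, y, z in cm, then the turn, a rotation vector about the tool's x, y, z in degrees, then the closure, from -1 (fully open) to 1 (shut). In form: [[x, y, z, rx, ry, rz, gripper], ...]. A call has exactly 5 rows; each row shifts and turns the commanded pose from where the row before left it, along the tool's axes as they then stand; what a row does not reach is not made up. A row lasts 1/10 s, in which the tool goes at most 50 mm and 8.59 degrees, less where a joint would pass 70% of its speed; a pose out of reach is approached as far as the arm can. A call is refused whole if a number of a shift passes 5 or a number of a turn 8.59, either way. A call with a gripper value outside its range is refused whole. The fingers move at their own pace and stop on an object; "squeeze" is the grip in N (left out, the last holds). Time passes only in rows, so rows that do not move let the fingers close, or fill a call up. It gives the time, the measured TCP pose, the force, the opening and the grip force at its end, in the units of the state.
- manip.get_state(): the state, without advancing time (a new reading comes with each control period).
- optics.get_image(name): name is "scene" or "top"; returns the picture (400x640x3 uint8, red, green, blue); there is no depth.
- optics.get_calibration(name): a dict with "fov_y" (degrees; the focal length in pixels is half the picture's height over the tangent of half this angle, whatever the lens; pixels are square), "cx", "cy" (the principal point, pixels), "world_to_cam" (4x4, takes a point from world to camera coordinates). Camera axes: x right, y down, z forward; pixel columns grow to the right and rows downward; lengths in m; the calibration is good to about 2 mm. A picture is of the moment at which its call begins. get_calibration takes no time and is no camera call.
- manip.sign_off(): hands the job in; it is judged then, once.
Trained networks look in the newest picture that a camera, given by its name, has taken for a name from the list of things; names that differ only in an ending like _2 or _b are one class to them, and where a whole thing is asked for, a point or a joint stands for the part that bears it (a point fixed in the world has none). Each returns a list of dicts, best first, with "p" (0 to 1); they miss things now and then, are a little off and sometimes report something else, mostly with a low value. They report only what shows in the picture. A call takes as long as a camera call.
- finder.silhouettes(label, camera): "region" (400x640 bool, what is visible of it) and "box" ([centre column, centre row, width, height] in pixels, round what is visible of it).
- finder.tip_of(label, camera): "at" ([column, row] in pixels: a listed point, or the origin of a listed thing).
The state is a dict: "clock": time; "qpos": joint angles; "qd": joint speeds; "effort": joint torques, N m; "position": TCP position; "ee_rot": TCP orientation; "contact_force": force on the tool from outside, world axes, zero at the start; "moment": the same for the moment, N m; "width": finger opening in m; "gripper_force": force on a finger pad.
Only numpy, scipy, OpenCV 4.12 (cv2) and the standard library are available. Lean on these libraries where they do the work, as an engineer would, in place of code of your own. Each camera call takes 0.05 s, during which the arm holds its last target. There are 200 camera calls.

## Working session

There is one attempt and no reset: what is moved stays moved. The work goes in short steps, Python scripts to look and compute and a tool call to move; the robot and the scene stay as the last step left them, time stands still between calls to the robot, and variables do not carry over. Pictures are saved under pics/ and viewed, at most 10 in all, crops included, and the job is handed in when it is done.

Besides the shell and the picture viewer there is one more tool, called after "Emit:" by a JSON object that holds its "op" and its "data". servo_tool: Moves the arm, as the interface text tells. Its arguments: {"type":"object","properties":{"increments":{"type":"array","items":{"type":"array","items":{"type":"number"}}},"squeeze":{"type":"number"}},"required":["increments"]}

```bash
mkdir -p pics
cat > h.py <<'E'
import numpy as np, cv2
from rig import manip, optics, finder
def ray(cam,px):
    c=optics.get_calibration(cam); T=np.array(c["world_to_cam"]); f=200/np.tan(np.radians(c["fov_y"])/2)
    d=np.array([(px[0]-c["cx"])/f,(px[1]-c["cy"])/f,1.]); R=T[:3,:3]
    return -R.T@T[:3,3], R.T@d
def onz(cam,px,z):
    o,d=ray(cam,px); return o+d*(z-o[2])/d[2]
def proj(cam,p):
    c=optics.get_calibration(cam); T=np.array(c["world_to_cam"]); f=200/np.tan(np.radians(c["fov_y"])/2)
    q=T[:3,:3]@np.array(p)+T[:3,3]; return q[:2]/q[2]*f+[c["cx"],c["cy"]]
E
python3 - <<'E'
from h import *
np.set_printoptions(precision=3,suppress=True)
for c in("scene","top"):
    im=optics.get_image(c); cv2.imwrite(f"pics/{c}0.png",im[:,:,::-1])
    print({k:v for k,v in optics.get_calibration(c).items() if k!="world_to_cam"})
    for l in("lever_end","spare_lever_end"):
        for r in finder.tip_of(l,c)[:3]: print(c,l,r["p"],r["at"],onz(c,r["at"],.078))
    for r in finder.silhouettes("lever_end",c)[:2]: print(r["p"],r["box"])
s=manip.get_state();print(s["clock"],s["position"],s["ee_rot"],s["contact_force"])
E
```

```text
{'fov_y': 44.60207057303245, 'cx': 310.9532298158642, 'cy': 207.05190931407873}
scene lever_end 0.82 [201.1, 275.8] [ 0.48  -0.325  0.078]
scene spare_lever_end 0.56 [340.8, 148.9] [0.522 0.277 0.078]
0.93 [235.2, 277.7, 76.9, 20.6]
{'fov_y': 57.648096077866434, 'cx': 318.2310876141907, 'cy': 199.58770159764674}
top lever_end 0.97 [435.4, 251.4] [ 0.468 -0.315  0.078]
top spare_lever_end 0.72 [199.4, 233.3] [0.52  0.279 0.078]
0.64 [422.2, 225.1, 43.7, 60.1]
0.4 [ 0.135 -0.559  0.239] [-0.     0.993  0.118  0.   ] [-0.086  0.134  0.506]
```

View pics/scene0.png

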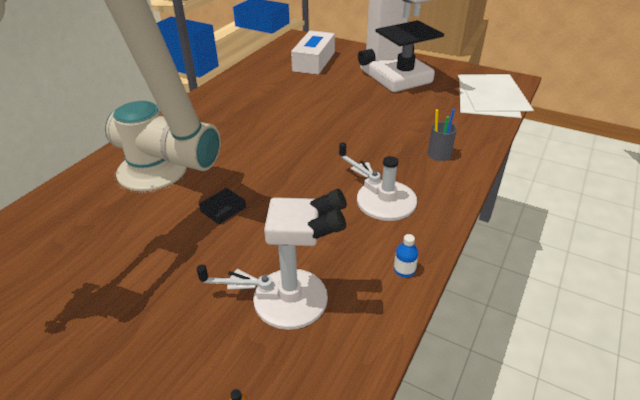

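View pics/top0.png

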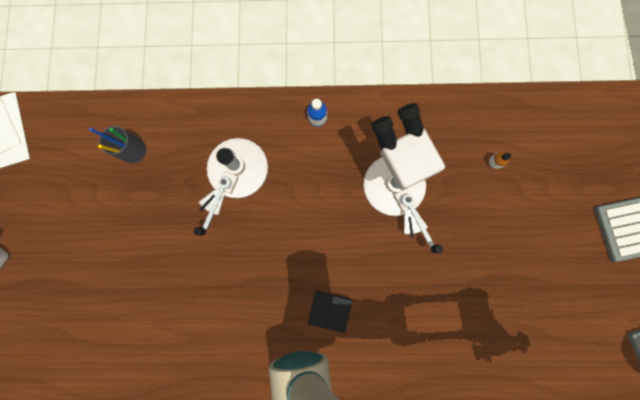

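The viewing-head stand is the front one: its knob is at about (202,273) in scene and (437,249) in top. The screw is at (265,283) and (407,200). The dark mark lies on the plate to the left in the top view, which is clockwise (+y). Next I triangulate.

Run:
```python
from h import *
np.set_printoptions(precision=3,suppress=True)
def tri(a,b):
    (o1,d1),(o2,d2)=ray("scene",a),ray("top",b)
    s=np.linalg.lstsq(np.c_[d1,-d2],o2-o1,rcond=None)[0]; p,q=o1+s[0]*d1,o2+s[1]*d2
    return (p+q)/2,np.linalg.norm(p-q)
print(tri((202.5,273),(436.5,249)),tri((201.1,275.8),(435.4,251.4)))
for z in(.078,.098): print(onz("scene",(202.5,273),z),onz("top",(436.5,249),z))
for j in("clamp_screw","test_lever"):
  for c in("scene","top"):
    optics.get_image(c)
    for r in finder.tip_of(j,c)[:2]: print(j,c,r["p"],r["at"],onz(c,r["at"],.054))
a=cv2.imread("pics/top0.png")[170:270,370:470]; b=cv2.imread("pics/scene0.png")[240:320,180:280]
b=cv2.copyMakeBorder(b,0,20,0,0,0)
cv2.imwrite("pics/z.png",cv2.resize(np.hstack([a,b]),(800,400),interpolation=cv2.INTER_CUBIC))
```

```text
(array([ 0.476, -0.317,  0.077]), np.float64(0.0032206827371075645)) (array([ 0.47 , -0.318,  0.065]), np.float64(0.0031985509387212284))
[ 0.477 -0.317  0.078] [ 0.474 -0.318  0.078]
[ 0.492 -0.33   0.098] [ 0.474 -0.312  0.098]Traceback (most recent call last):
  File "<stdin>", line 12, in <module>
ValueError: it knows: lever_end, spare_lever_end
```

Run:
```python
from h import *
np.set_printoptions(precision=3,suppress=True)
k=np.array([.475,-.317]); 
for c,p in(("top",(407,200)),("scene",(265,281))):
  s=onz(c,p,.062)[:2]; d=s-k; print(s,np.linalg.norm(d),np.degrees(np.arctan2(d[1],d[0])))
a=cv2.imread("pics/top0.png")[170:270,370:470]; b=cv2.imread("pics/scene0.png")[240:320,180:280]
b=cv2.copyMakeBorder(b,0,20,0,0,0)
cv2.imwrite("pics/z.png",cv2.resize(np.hstack([a,b]),(800,400),interpolation=cv2.INTER_CUBIC))
```

```text
[ 0.601 -0.254] 0.14069469188844985 26.639027393599726
[ 0.605 -0.258] 0.1423988544876153 24.50582723983123
```

View pics/z.png

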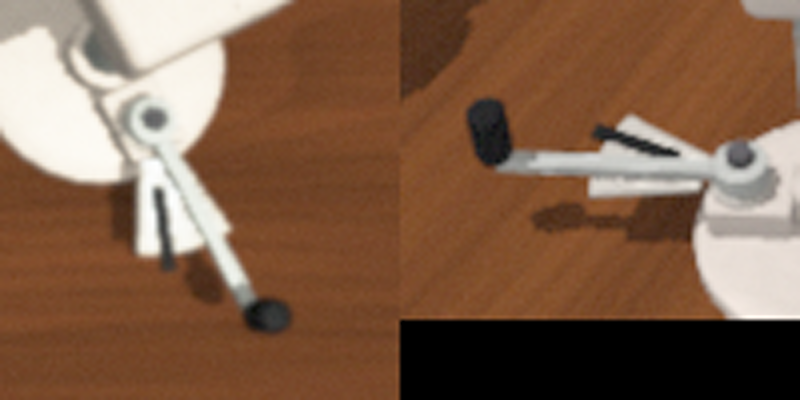

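Emit:
{"op": "servo_tool", "data": {"increments": [[4,-0.9,0,0,0,0,1],[4,-0.9,0,0,0,0,1],[4,-0.9,0,0,0,0,1],[4,-0.9,0,0,0,0,1],[4,-0.9,0,0,0,0,1]], "squeeze": 30}}

```text
clock: 0.95
position: [0.3201, -0.4675, 0.2395]
ee_rot: [0.0, 0.993, 0.118, 0.0]
contact_force: [0.6, -1.1, -0.6]
width: 0.0124
gripper_force: 0.0
```

Emit:
{"op": "servo_tool", "data": {"increments": [[4,-0.9,0,0,0,0,1],[4,-0.9,0,0,0,0,1],[4,-0.9,0,0,0,0,1],[4,-0.9,0,0,0,0,1],[2.7,-0.9,0,0,0,0,1]]}}

```text
clock: 1.45
position: [0.4924, -0.3794, 0.2392]
ee_rot: [0.0, 0.993, 0.119, 0.001]
contact_force: [-0.0, -0.6, -0.4]
width: 0.0001
gripper_force: 0.0
```

Emit:
{"op": "servo_tool", "data": {"increments": [[0,0,3,0,0,0,1],[0,0,3,0,0,0,1],[0,0,3,0,0,0,1],[0,0,0,0,0,0,1],[0,0,0,0,0,0,1]]}}

```text
clock: 1.95
position: [0.4901, -0.3808, 0.1495]
ee_rot: [-0.0, 0.993, 0.118, -0.0]
contact_force: [0.5, -0.2, -0.0]
width: -0.0001
gripper_force: 0.0
```

Run:
```python
from h import *
np.set_printoptions(precision=4,suppress=True)
s=manip.get_state();print(s["clock"],s["position"],s["ee_rot"],s["contact_force"],s["width"])
R=np.array([[.972,.235],[.235,-.972]])
print("knob in tool xy", R@(np.array([.475,-.317])-s["position"][:2]))
a=optics.get_image("top")[150:290,340:500]; b=optics.get_image("scene")[180:320,140:300]
cv2.imwrite("pics/z2.png",cv2.resize(np.hstack([a,b]),(800,350),interpolation=cv2.INTER_CUBIC)[:,:,::-1])
for c in("scene","top"):
  for r in finder.tip_of("lever_end",c)[:1]: print(c,r["p"],r["at"])
```

```text
1.95 [ 0.4901 -0.3808  0.1495] [-0.0002  0.993   0.1181 -0.0002] [ 0.5412 -0.1735 -0.0323] -0.00010433625070271378
knob in tool xy [ 0.0004 -0.0656]
top 0.7 [432.2, 248.1]
```

View pics/z2.png

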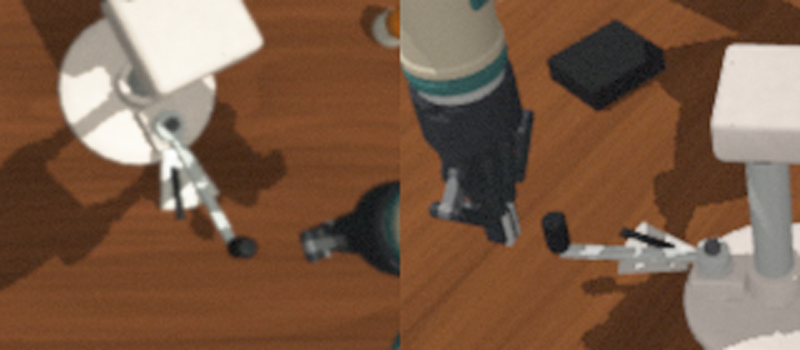

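The closed fingertips stand to the right of the knob in top (about (466,246) against (437,248)) with clear space between, and the lever is at rest. I'll lower and approach.

Emit:
{"op": "servo_tool", "data": {"increments": [[0,0,2,0,0,0,1],[0,0,2,0,0,0,1],[0,0,2,0,0,0,1],[0,0,1.4,0,0,0,1],[0,0,0,0,0,0,1]]}}

```text
clock: 2.65
position: [0.4893, -0.3803, 0.0745]
ee_rot: [-0.001, 0.993, 0.118, -0.001]
contact_force: [0.4, -0.2, 0.0]
width: 0.0002
gripper_force: 0.0
```

Emit:
{"op": "servo_tool", "data": {"increments": [[0,-0.8,0,0,0,0,1],[0,-0.8,0,0,0,0,1],[0,-0.8,0,0,0,0,1],[0,-0.6,0,0,0,0,1],[0,-0.4,0,0,0,0,1]]}}

```text
clock: 3.15
position: [0.4819, -0.3468, 0.0759]
ee_rot: [0.0, 0.993, 0.118, 0.0]
contact_force: [0.1, 0.3, -0.7]
width: 0.0002
gripper_force: 0.0
```

Emit:
{"op": "servo_tool", "data": {"increments": [[0,-0.4,0,0,0,0,1],[0,-0.4,0,0,0,0,1],[0,-0.4,0,0,0,0,1],[0,-0.4,0,0,0,0,1],[0,-0.4,0,0,0,0,1]]}}

```text
clock: 3.65
position: [0.4772, -0.3284, 0.0753]
ee_rot: [0.0, 0.993, 0.118, -0.0]
contact_force: [-0.3, -1.7, 0.7]
width: 0.0001
gripper_force: 0.7
```

Emit:
{"op": "servo_tool", "data": {"increments": [[0,-0.4,0,0,0,0,1],[0,-0.4,0,0,0,0,1],[0,-0.4,0,0,0,0,1],[0,-0.4,0,0,0,0,1],[0,-0.4,0,0,0,0,1]]}}

```text
clock: 4.15
position: [0.4725, -0.3089, 0.0754]
ee_rot: [0.0, 0.993, 0.118, -0.0]
contact_force: [-1.5, -2.9, 0.6]
width: 0.0001
gripper_force: 1.6
```

Run:
```python
from h import *
np.set_printoptions(precision=4,suppress=True)
s=manip.get_state();print(s["clock"],s["position"],s["contact_force"],s["moment"])
a=optics.get_image("top")[150:290,340:500]; b=optics.get_image("scene")[180:320,140:300]
cv2.imwrite("pics/z3.png",cv2.resize(np.hstack([a,b]),(800,350),interpolation=cv2.INTER_CUBIC)[:,:,::-1])
for c in("scene","top"):
  for r in finder.tip_of("lever_end",c)[:1]: 
    p=onz(c,r["at"],.078); d=np.array([.602,-.256])-p[:2]; print(c,r["p"],r["at"],p,25.5-np.degrees(np.arctan2(d[1],d[0])))
```

```text
4.15 [ 0.4725 -0.3089  0.0754] [-1.5422 -2.9178  0.59  ] [-0.5984  0.2688  0.0665]
scene 0.93 [206.0, 266.5] [ 0.4718 -0.2976  0.078 ] 7.794022357727222
top 0.69 [422.1, 253.4] [ 0.4639 -0.2819  0.078 ] 14.867238050968805
```

View pics/z3.png

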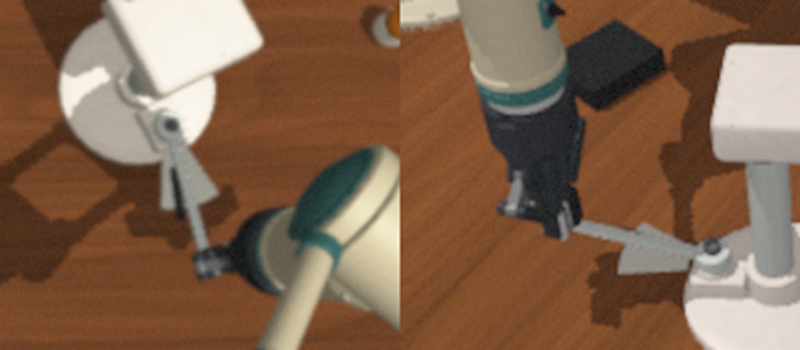

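The bar now lies just short of the dark mark (about (411,227) in top, bar at (418,230)). The force is 3.2 N, about 0.25 rad. I'll push about 13 mm more and hold.

Emit:
{"op": "servo_tool", "data": {"increments": [[0,-0.4,0,0,0,0,1],[0,-0.4,0,0,0,0,1],[0,-0.3,0,0,0,0,1],[0,-0.2,0,0,0,0,1],[0,0,0,0,0,0,1]]}}

```text
clock: 4.85
position: [0.4695, -0.296, 0.0754]
ee_rot: [0.0, 0.993, 0.118, 0.0]
contact_force: [-1.4, -4.9, 0.6]
width: 0.0003
gripper_force: 2.0
```

Emit:
{"op": "servo_tool", "data": {"increments": [[0,0,0,0,0,0,1],[0,0,0,0,0,0,1],[0,0,0,0,0,0,1],[0,0,0,0,0,0,1],[0,0,0,0,0,0,1]]}}

```text
clock: 5.35
position: [0.4696, -0.2962, 0.0753]
ee_rot: [0.0, 0.993, 0.118, -0.0]
contact_force: [-2.8, -5.4, 0.2]
width: 0.0002
gripper_force: 2.0
```

Run:
```python
from h import *
np.set_printoptions(precision=4,suppress=True)
s=manip.get_state();print(s["clock"],s["position"],s["contact_force"])
a=optics.get_image("top")[150:290,340:500]; b=optics.get_image("scene")[180:320,140:300]
cv2.imwrite("pics/z4.png",cv2.resize(np.hstack([a,b]),(800,350),interpolation=cv2.INTER_CUBIC)[:,:,::-1])
```

```text
5.35 [ 0.4696 -0.2962  0.0753] [-2.7921 -5.4266  0.2277]
```

View pics/z4.png

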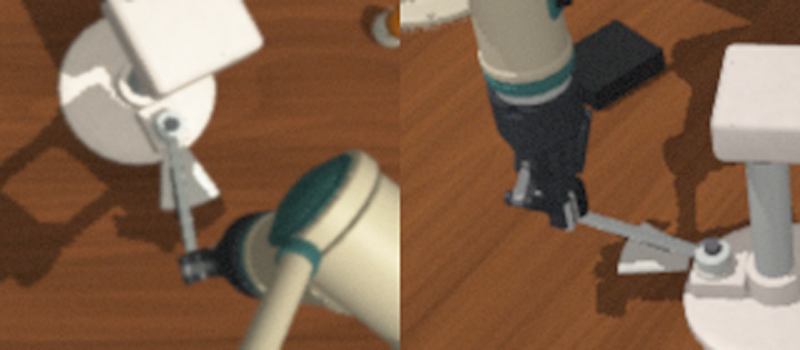

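The bar now covers the dark mark (about (412,228) in top) and the plate has not turned. I'll hold for another second, then ease back slowly.

Emit:
{"op": "servo_tool", "data": {"increments": [[0,0,0,0,0,0,1],[0,0,0,0,0,0,1],[0,0,0,0,0,0,1],[0,0,0,0,0,0,1],[0,0,0,0,0,0,1]]}}

```text
clock: 5.95
position: [0.4695, -0.2962, 0.0753]
ee_rot: [0.0, 0.993, 0.118, -0.0]
contact_force: [-1.8, -5.0, -0.5]
width: 0.0
gripper_force: 2.0
```

Emit:
{"op": "servo_tool", "data": {"increments": [[0,0,0,0,0,0,1],[0,0,0,0,0,0,1],[0,0,0,0,0,0,1],[0,0,0,0,0,0,1],[0,0,0,0,0,0,1]]}}

```text
clock: 6.45
position: [0.4696, -0.2962, 0.0753]
ee_rot: [0.0, 0.993, 0.118, 0.0]
contact_force: [-2.8, -4.2, 0.4]
width: -0.0
gripper_force: 2.0
```

Emit:
{"op": "servo_tool", "data": {"increments": [[0,0.4,0,0,0,0,1],[0,0.4,0,0,0,0,1],[0,0.4,0,0,0,0,1],[0,0.4,0,0,0,0,1],[0,0.4,0,0,0,0,1]]}}

```text
clock: 6.95
position: [0.475, -0.3157, 0.0753]
ee_rot: [-0.0, 0.993, 0.118, 0.001]
contact_force: [0.3, -1.4, -0.1]
width: 0.0002
gripper_force: 1.0
```

Emit:
{"op": "servo_tool", "data": {"increments": [[0,0.4,0,0,0,0,1],[0,0.4,0,0,0,0,1],[0,0.4,0,0,0,0,1],[0,0.4,0,0,0,0,1],[0,0.4,0,0,0,0,1]]}}

```text
clock: 7.45
position: [0.4787, -0.3348, 0.0752]
ee_rot: [-0.0, 0.993, 0.118, -0.0]
contact_force: [0.1, -0.3, -0.1]
width: -0.0002
gripper_force: 0.1
```

Emit:
{"op": "servo_tool", "data": {"increments": [[0,0.4,0,0,0,0,1],[0,0.4,0,0,0,0,1],[0,0.4,0,0,0,0,1],[0,0.4,0,0,0,0,1],[0,0.4,0,0,0,0,1]]}}

```text
clock: 7.95
position: [0.4836, -0.3547, 0.0753]
ee_rot: [-0.0, 0.993, 0.118, -0.0]
contact_force: [-0.0, 0.4, -0.2]
width: 0.0003
gripper_force: 0.0
```

Emit:
{"op": "servo_tool", "data": {"increments": [[0,1,0,0,0,0,1],[0,1,0,0,0,0,1],[0,1,0,0,0,0,1],[0,1,0,0,0,0,1],[0,0,0,0,0,0,1]]}}

```text
clock: 8.45
position: [0.4936, -0.3953, 0.0753]
ee_rot: [0.001, 0.993, 0.118, 0.0]
contact_force: [-0.4, 0.4, 0.5]
width: -0.0003
gripper_force: 0.0
```

Emit:
{"op": "servo_tool", "data": {"increments": [[0,0,-2,0,0,0,1],[0,0,-3,0,0,0,1],[0,0,-3,0,0,0,1],[0,0,0,0,0,0,1],[0,0,0,0,0,0,1]]}}

```text
clock: 8.95
position: [0.4931, -0.3933, 0.156]
ee_rot: [0.0, 0.993, 0.118, 0.0]
contact_force: [0.4, 0.0, 0.8]
width: 0.0
gripper_force: 0.0
```

Run:
```python
from h import *
s=manip.get_state();print(s["clock"],s["position"],s["contact_force"])
a=optics.get_image("top")[150:290,340:500]; b=optics.get_image("scene")[180:320,140:300]
cv2.imwrite("pics/z5.png",cv2.resize(np.hstack([a,b]),(800,350),interpolation=cv2.INTER_CUBIC)[:,:,::-1])
```

```text
8.95 [ 0.49310764 -0.39329324  0.15595671] [0.37274128 0.00604709 0.79908977]
```

View pics/z5.png

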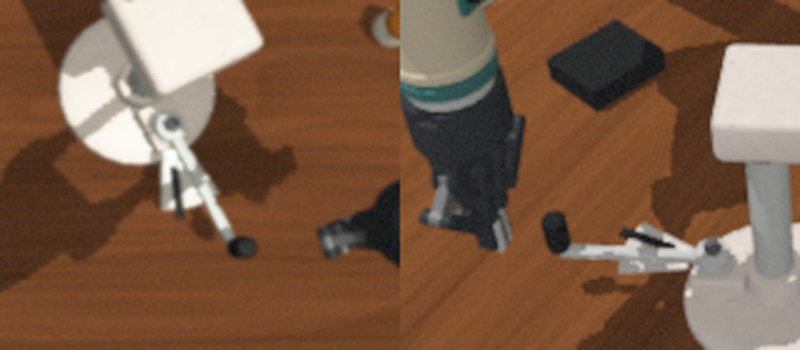

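The lever is back at rest with its knob at about (437,248) in top, the mark has not shifted, and the gripper is clear.

```bash
python3 -c "
from rig import manip
print(manip.sign_off())"
```

```text
the job is handed in; nothing more can be done
None
```

The viewing-head stand's lever was pushed clockwise onto the mark and held there for over 1.5 s. It was then eased back to rest with no visible turn of the clamp screw or scale plate. The arm stayed away from the bare stand, and the job was handed in at about 9 s (no verdict was returned).

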